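# Find the rocking cover on the sample block and press it home

### The arm

A 6-joint arm with a two-finger parallel gripper is mounted at the origin on a cart in front of the work surface, level with it; the furniture and walls round the work are solid. World frame = base frame: x ahead of the robot, y to its left, z up, the work surface at z = 0. Lengths are in m, angles in rad, forces in N, time in s.
With the tool pointing down it reaches from about 0.4 to 0.825 m from the base axis. Payload 7 kg.
Tool frame: the origin (TCP) lies midway between the tips of the shut fingers; the grasp point (between the pads) lies bot.pinch_z behind it (bot.pinch_z is the distance from the TCP to the grasp point, in m); z points along the fingers, y is the direction in which the jaws open and shut (so a half turn about z gives the same grasp; the last joint's range is limited). The gripper opens to 85 mm and grips with 20 to 120 N. Pads are 22 mm wide; open, the fingers measure 114 mm over their backs; the gripper's body (76 mm by 85 mm) begins 54 mm behind the grasp point. The pads swing forward as they close: fully open they stand 13 mm farther back than shut.
Start: joints at [-0.978, 0.359, 0.012, 0, -1.224, -0.288], TCP at [0.203, -0.644, 0.231] pointing down, gripper open.
Joint ranges: [-3.07, 3.07], [-1.43, 2.12], [-1.02, 1.25], [-3.03, 1.67], [-3.05, -0], [-3.03, 3.03]. Speed limits (rad/s): [2.39, 2.39, 3.01, 3.14, 3.14, 3.14].

### API

Orientations are given as a rotation vector (axis times angle).
In Python, from cell import bot, grab_frame, get_calibration, job, recognise, outline_of gives the robot as it stands. The module is installed in compiled form; this text tells all that it offers.
- The arm moves only by the tool jog_arm, never from a script. Its argument "deltas" is a list of rows, each an object with "turn": the turn, a rotation vector about the tool's x, y, z in rad, a list of three; "translation": the shift along the tool's x, y, z in cm, a list of three; "gripper": the opening in per cent of the stroke, from 0 (shut) to 100 (fully open). In form: [{"turn": [rx, ry, rz], "translation": [dx, dy, dz], "gripper": gripper}, ...]. A call has 1 to 8 rows; each row shifts and turns the commanded pose from where the row before left it, along the tool's axes as they then stand; what a row does not reach is not made up. A row lasts 1/10 s, in which the tool goes at most 50 mm and 8.59 degrees, less where a joint would pass 70% of its speed; a pose out of reach is approached as far as the arm can. A call with a gripper value outside its range is refused whole. The fingers move at their own pace and stop on an object; "newtons" is the grip in N (left out, the last holds). Time passes only in rows, so rows that do not move let the fingers close. It gives the time, the measured TCP pose, the force and the opening at its end, in the units of the state.
- bot.read_state(): the state, without advancing time (a new reading comes with each control period).
- grab_frame(name): name is "side" or "top" or "wrist"; returns the picture (420x560x3 uint8, red, green, blue); there is no depth.
- get_calibration(name): a dict with "camera_matrix" (3x3 intrinsics, pixels), "rvec" (rotation vector, rad) and "tvec" (3), from world to camera coordinates, as OpenCV has them. Camera axes: x right, y down, z forward; pixel columns grow to the right and rows downward; lengths in m; the calibration is good to about 2 mm. A picture is of the moment at which its call begins: read the wrist's pose just before it. get_calibration takes no time and is no camera call; for the wrist camera it gives the pose at the moment of the call.
- job.hand_in(): hands the job in, once; it reports no verdict.
Trained networks look in the newest picture that a camera, given by its name, has taken for a name from the list of things; names that differ only in an ending like _2 or _b are one class to them, and where a whole thing is asked for, a point or a joint stands for the part that bears it (a point fixed in the world has none). Each returns a list of dicts, best first, with "conf" (0 to 1); they miss things now and then, are a little off and sometimes report something else, mostly with a low value. They report only what shows in the picture. A call takes as long as a camera call. They do not tell look-alikes from the thing itself.
- recognise(thing, camera): "position" ([x, y, z] in m, in world coordinates, good to about 4 mm: the middle of the surface that is visible of it).
- outline_of(thing, camera): "region" (420x560 bool, what is visible of it).
The state is a dict: "t": time; "q": joint angles; "joint_vel": joint speeds; "joint_torque": joint torques, N m; "tcp_pos": TCP position; "tool_rot": TCP orientation; "force": force on the tool from outside, world axes, zero at the start; "wrist_torque": the same for the moment, N m; "finger_gap": opening from 0.0 (shut) to 1.0 (fully open).
Only numpy, scipy, OpenCV 4.12 (cv2) and the standard library are available. Lean on these libraries where they do the work, as an engineer would, in place of code of your own. Each camera call takes 0.05 s, during which the arm holds its last target. There are 200 camera calls.

### The job

One of the four blue covers on the sample block is not seated: it rocks. With the fingertips, press lightly near the edge of one cover after another until you find the one that tips, then press that one firmly on its middle until it sits fully home like the others, and let go. Only press: do not pinch or lift any cover, do not force them, and leave the things standing round the block where they are.

Things in the scene. Friction and masses are not known exactly. Their poses are not given: they have to be found in the camera images.
- block: sample block fixed on the desk: grey body, aluminium top frame, 98 (its x) x 340 (y) x 43 mm tall; a carrying bar at each end reaches 183 mm from the centre. Origin: centre of its underside, on the desk; x away from the robot, y along the row to the left, z up. Square pockets 70.5 mm wide, 9 mm deep, floors 34 mm above the desk, lie at y = +120, +40, -40, -120 mm.
- cover_1: left-most (block y +120 mm) of four identical blue plastic covers with a thin white ring and a white dot in the middle, 68 x 68 x 12 mm, loose in its pocket with 1 mm play. Origin: centre of its underside; z: its upward normal; flat top 12 mm above. Seated, its top is 46 mm above the desk, 3 mm above the frame. Any one of the four may be the one that rocks.
- cover_2: second cover from the left (block y +40 mm), just like the first. Under the middle of the cover that rocks hides a 14 mm wide stud that is not pushed home: it holds the cover about 3 mm high, level while untouched. A light press (under 2 N) more than about 15 mm from the middle tips it by about 0.11 rad; it falls back level when let go.
- cover_3: third cover from the left (block y -40 mm), just like the first. The stud under the rocking one is stiff: about 11 N on the middle of the cover, a few N more to do it quickly, pushes it down the 3 mm in a few tenths of a second, and it stays down. Pressed hard off the middle it may give too.
- cover_4: right-most cover (block y -120 mm), just like the first. Seated covers rest on the pocket floor and do not move when pressed.
- vial_white: bystander: glass sample vial with white screw cap, 28 mm across, 58 mm tall. Origin: centre of its underside. To be left alone.
- vial_red: bystander: glass sample vial with red screw cap, 28 mm across, 58 mm tall. Origin: centre of its underside. To be left alone.
- cap: bystander: white plastic screw cap, 32 mm across, 14 mm tall, lying on the desk. Origin: centre of its underside. To be left alone.
- stopper: bystander: brown-red rubber stopper, 22 mm across, 20 mm tall. Origin: centre of its underside. To be left alone.
- small_bottle: bystander: small white bottle with red cap, 48 mm across, 124 mm tall. Origin: centre of its underside. To be left alone.
Mind the look-alikes: they are no part of the job. What is shaped like the cover_2 but orange is not meant.

How it is judged:
On the way, in this order (a step that is already met when the one before it is completed fails the run):
1. a cover tips while a finger presses near its edge (((angle between cover_1's own z axis and vertical above 0.04 rad and contact force between the fingers and cover_1 above 0.2 N) or (angle between cover_2's own z axis and vertical above 0.04 rad and contact force between the fingers and cover_2 above 0.2 N) or (angle between cover_3's own z axis and vertical above 0.04 rad and contact force between the fingers and cover_3 above 0.2 N) or (angle between cover_4's own z axis and vertical above 0.04 rad and contact force between the fingers and cover_4 above 0.2 N))), for 0.1 s.
2. all four covers sit home and level (z of each of cover_1, cover_2, cover_3, cover_4 in the frame of block below 0.0355 m and angle between each of cover_1, cover_2, cover_3, cover_4's own z axis and vertical below 0.03 rad and horizontal distance between each of cover_1, cover_2, cover_3, cover_4 and block below 0.125 m), for 0.2 s.
At the end, for the whole second after the job is handed in: all four covers lie at rest in their pockets, each with its underside no more than 1.5 mm above the pocket floor and level within 0.03 rad (all of step 2 and linear speed of each of cover_1, cover_2, cover_3, cover_4 below 0.02 m/s); the robot touches nothing.
It fails at once if a cover is lifted (10 mm above its pocket floor) (z of any of cover_1, cover_2, cover_3, cover_4 in the frame of block above 0.044 m).
It fails at once if a cover is forced (pressed with more than 60 N) (contact force between the fingers and cover_1 above 60 N or contact force between the fingers and cover_2 above 60 N or contact force between the fingers and cover_3 above 60 N or contact force between the fingers and cover_4 above 60 N).
It fails at once if a thing standing round the block is moved by more than 20 mm or toppled (distance of any of vial_white, vial_red, cap, stopper, small_bottle from where it was at the start of the episode above 0.02 m or angle between any of vial_white, vial_red, cap, stopper, small_bottle's own z axis and vertical above 0.4 rad).
It also fails if it takes over 45 s, if anything falls off the work surface, if the arm or the gripper's body presses on something with over 40 N, if the wrist force passes 120 N, or if a joint passes its speed limit or range.

## Working session

There is one attempt and no reset: what is moved stays moved. The work goes in short steps, Python scripts to look and compute and a tool call to move; the robot and the scene stay as the last step left them, time stands still between calls to the robot, and variables do not carry over. Pictures are saved under pics/ and viewed, about 8 in all and at most 12, crops included, and the job is handed in when it is done.

Besides the shell and the picture viewer there is one more tool, called after "Request:" in YAML: its name, and indented under it one key for each argument. jog_arm: Moves the arm, as the interface text tells. Its arguments: {"type":"object","properties":{"deltas":{"type":"array","items":{"type":"object","properties":{"turn":{"type":"array","items":{"type":"number"}},"translation":{"type":"array","items":{"type":"number"}},"gripper":{"type":"number"}}}},"newtons":{"type":"number"}},"required":["deltas"]}

```bash
mkdir -p pics; python3 - <<'E'
from cell import bot, grab_frame, get_calibration, job, recognise, outline_of
import cv2, numpy as np
for n in ("top","side"):
    im=grab_frame(n); cv2.imwrite(f"pics/{n}0.png",im[:,:,::-1])
    for th in ("cover_1","block"):
        print(n,th,[(round(r["conf"],2),np.round(r["position"],3).tolist()) for r in recognise(th,n)])
s=bot.read_state(); print(s, bot.pinch_z)
E
```

```text
top cover_1 [(0.97, [0.492, -0.155, 0.045]), (0.96, [0.492, -0.078, 0.043]), (0.83, [0.453, 0.243, 0.011]), (0.69, [0.504, 0.01, 0.05]), (0.6, [0.512, 0.082, 0.047]), (0.17, [0.444, 0.344, 0.091])]
top block [(0.9, [0.493, -0.034, 0.043])]
side cover_1 [(0.49, [0.503, -0.173, 0.05])]
side block [(0.74, [0.507, -0.201, 0.043])]
{'t': 0.3, 'q': array([-9.77866596e-01,  3.58903396e-01,  1.16187435e-02, -5.17902075e-05,
       -1.22409454e+00, -2.88119312e-01]), 'joint_vel': array([-0.00088866, -0.00304047,  0.00229278,  0.00122799, -0.00110997,
       -0.00038907]), 'joint_torque': array([-6.22430198e-04, -5.82411397e+01,  2.93176639e+01,  6.92957193e+00,
       -3.64219450e-03, -1.30613412e-05]), 'tcp_pos': array([ 0.20250029, -0.64373875,  0.23097399]), 'tool_rot': array([ 4.76885309e-01, -3.10497975e+00, -8.60723952e-04]), 'force': array([ 0.34959794,  0.0498048 , -0.6459317 ]), 'wrist_torque': array([-0.03532014, -0.01812935,  0.02451708]), 'finger_gap': 0.9992746759513434} 0.0187
```

View pics/top0.png

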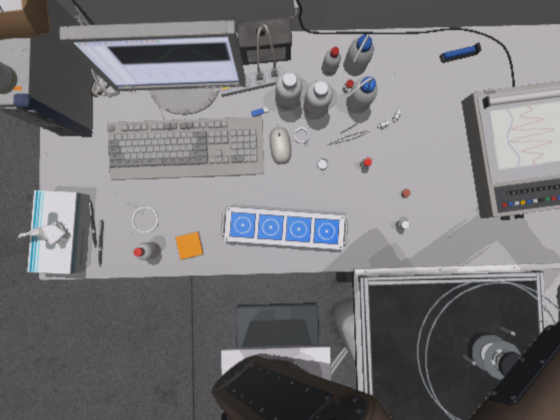

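View pics/side0.png

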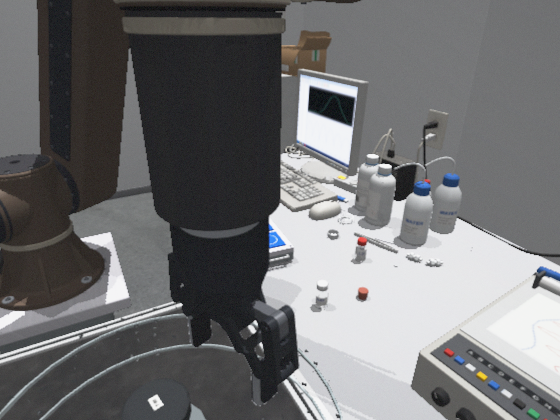

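The top view shows four blue covers, at about (242,225), (270,227), (298,229) and (327,231), in the white-framed block. The orange look-alike is at (189,245) and is not meant. The vials are at (404,226) and (366,162), the stopper at (406,193), the cap at (322,164) and the small bottle at (143,252). The side view shows the gripper hiding the block. Next I back-project the blue covers.

```bash
cat > h.py <<'E'
import cv2, numpy as np
from cell import *
def ray(n,px,z,cal=None):
    c=cal or get_calibration(n); K=np.array(c["camera_matrix"]);R=cv2.Rodrigues(np.array(c["rvec"],float))[0];t=np.array(c["tvec"],float).ravel()
    o=-R.T@t; d=R.T@np.linalg.inv(K)@np.array([px[0],px[1],1.]); return o+d*(z-o[2])/d[2]
def covers(im,amin):
    h=cv2.cvtColor(im,cv2.COLOR_RGB2HSV); m=cv2.inRange(h,(100,130,70),(125,255,255))
    m=cv2.morphologyEx(m,cv2.MORPH_CLOSE,np.ones((3,3)))
    cs=[c for c in cv2.findContours(m,cv2.RETR_EXTERNAL,cv2.CHAIN_APPROX_NONE)[0] if cv2.contourArea(c)>amin]
    return [cv2.minAreaRect(c) for c in cs]
E
python3 - <<'E'
from h import *
im=grab_frame("top")
P=[]
for r in sorted(covers(im,300),key=lambda r:r[0][0]):
    p=ray("top",r[0],.046);P.append(p);print(np.round(r[0],1),np.round(r[1],1),round(r[2],1),np.round(p,4))
s=bot.read_state();R=cv2.Rodrigues(s["tool_rot"])[0];print(np.round(R,3),s["t"])
E
```

```text
[242.3 224.6] [22.9 22.7] 4.4 [0.5141 0.0848 0.046 ]
[270.2 226.7] [23.  22.9] 4.4 [0.5059 0.0054 0.046 ]
[298.1 228.8] [23.1 23.1] 3.8 [ 0.4975 -0.0741  0.046 ]
[326.  230.8] [23.2 23.3] 3.8 [ 0.4896 -0.1536  0.046 ]
[[-0.954 -0.3   -0.   ]
 [-0.3    0.954  0.   ]
 [ 0.     0.    -1.   ]] 0.35
```

Request:
jog_arm:
  deltas:
    - {"turn": [0, 0, 0], "translation": [-2.64, 2.4, 0], "gripper": 0}
    - {"turn": [0, 0, 0], "translation": [-2.64, 2.4, 0], "gripper": 0}
    - {"turn": [0, 0, 0], "translation": [-2.64, 2.4, 0], "gripper": 0}
    - {"turn": [0, 0, 0], "translation": [-2.64, 2.4, 0], "gripper": 0}
    - {"turn": [0, 0, 0], "translation": [-2.64, 2.4, 0], "gripper": 0}
    - {"turn": [0, 0, 0], "translation": [-2.64, 2.4, 0], "gripper": 0}
    - {"turn": [0, 0, 0], "translation": [-2.64, 2.4, 0], "gripper": 0}
    - {"turn": [0, 0, 0], "translation": [-2.64, 2.4, 0], "gripper": 0}

```text
t: 1.15
tcp_pos: [0.3469, -0.396, 0.2315]
tool_rot: [-0.477, 3.105, -0.0]
force: [0.3, -0.0, 0.6]
finger_gap: -0.003
```

Request:
jog_arm:
  deltas:
    - {"turn": [0, 0, 0], "translation": [-2.64, 2.4, 0], "gripper": 0}
    - {"turn": [0, 0, 0], "translation": [-2.64, 2.4, 0], "gripper": 0}
    - {"turn": [0, 0, 0], "translation": [-2.64, 2.4, 0], "gripper": 0}
    - {"turn": [0, 0, 0], "translation": [-2.64, 2.4, 0], "gripper": 0}
    - {"turn": [0, 0, 0], "translation": [-2.64, 2.4, 0], "gripper": 0}
    - {"turn": [0, 0, 0], "translation": [-2.64, 2.4, 0], "gripper": 0}
    - {"turn": [0, 0, 0], "translation": [-2.64, 2.4, 0], "gripper": 0}
    - {"turn": [0, 0, 0], "translation": [-2.64, 2.4, 0], "gripper": 0}

```text
t: 1.95
tcp_pos: [0.4908, -0.1494, 0.2316]
tool_rot: [-0.477, 3.105, -0.0]
force: [0.7, -0.5, -0.0]
finger_gap: 0.001
```

Request:
jog_arm:
  deltas:
    - {"turn": [0, 0, 0.102], "translation": [0, 0, 0], "gripper": 0}
    - {"turn": [0, 0, 0.102], "translation": [0, 0, 0], "gripper": 0}
    - {"turn": [0, 0, 0.102], "translation": [0, 0, 0], "gripper": 0}
    - {"turn": [0, 0, 0.102], "translation": [0, 0, 0], "gripper": 0}
    - {"turn": [0, 0, 0], "translation": [0, 0, 0], "gripper": 0}

```text
t: 2.45
tcp_pos: [0.4902, -0.1507, 0.2314]
tool_rot: [0.164, 3.137, 0.0]
force: [-0.3, -0.2, 0.0]
finger_gap: -0.001
```

```bash
python3 - <<'E'
from h import *
s=bot.read_state();c=get_calibration("wrist"); im=grab_frame("wrist"); cv2.imwrite("pics/w1.png",im[:,:,::-1])
for r in covers(im,800):
    print(np.round(r[0],1),np.round(r[1],1),round(r[2],1),np.round(ray("wrist",r[0],.046,c),4))
print(np.round(cv2.Rodrigues(s["tool_rot"])[0],3))
F=[]
for i in range(6):
    grab_frame("top"); F.append(bot.read_state()["force"])
print(np.round(F,2))
im=grab_frame("top")
for r in sorted(covers(im,200),key=lambda r:r[0][0]): print(np.round(ray("top",r[0],.046),4))
E
```

```text
[541.5 174.5] [45. 35.] 90.0 [0.5103 0.0777 0.046 ]
[457.5 174.5] [75. 85.] 90.0 [0.5025 0.0039 0.046 ]
[366.5 174. ] [74. 79.] 90.0 [ 0.4936 -0.076   0.046 ]
[275.5 174. ] [74. 77.] 90.0 [ 0.4852 -0.1559  0.046 ]
[530.  173.5] [75. 58.] 90.0 [0.5083 0.0675 0.046 ]
[[-0.995  0.104  0.   ]
 [ 0.104  0.995  0.   ]
 [-0.     0.    -1.   ]]
[[ 0.05 -0.07  0.23]
 [-0.62  0.02 -0.3 ]
 [-0.03 -0.22  0.1 ]
 [-0.08 -0.59 -0.77]
 [-0.5  -0.29  0.45]
 [ 0.4  -0.19  0.1 ]]
```

View pics/w1.png

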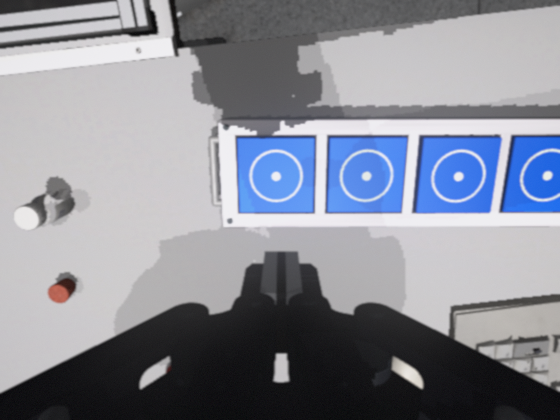

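Wrist view: the covers are at (276,176), (366,176), (458,176) and (547,176), which are covers 4, 3, 2 and 1. Cover 2, at (458,176), shows a darker gap and looks slightly different, so I probe it first, 25 mm from its middle on the far side.

Request:
jog_arm:
  deltas:
    - {"turn": [0, 0, 0], "translation": [-0.38, 2.6, 2.8], "gripper": 0}
    - {"turn": [0, 0, 0], "translation": [-0.38, 2.6, 2.8], "gripper": 0}
    - {"turn": [0, 0, 0], "translation": [-0.38, 2.6, 2.8], "gripper": 0}
    - {"turn": [0, 0, 0], "translation": [-0.38, 2.6, 2.8], "gripper": 0}
    - {"turn": [0, 0, 0], "translation": [-0.38, 2.6, 2.8], "gripper": 0}
    - {"turn": [0, 0, 0], "translation": [-0.38, 2.6, 2.8], "gripper": 0}
    - {"turn": [0, 0, 0], "translation": [0, 0, 0], "gripper": 0}
    - {"turn": [0, 0, 0], "translation": [0, 0, 0], "gripper": 0}

```text
t: 3.65
tcp_pos: [0.5287, 0.0023, 0.0626]
tool_rot: [-0.159, -3.136, 0.001]
force: [0.1, -0.3, 0.6]
finger_gap: -0.003
```

Request:
jog_arm:
  deltas:
    - {"turn": [0, 0, 0], "translation": [0, 0, 0.4], "gripper": 0}
    - {"turn": [0, 0, 0], "translation": [0, 0, 0.4], "gripper": 0}
    - {"turn": [0, 0, 0], "translation": [0, 0, 0.2], "gripper": 0}
    - {"turn": [0, 0, 0], "translation": [0, 0, 0], "gripper": 0}
    - {"turn": [0, 0, 0], "translation": [0, 0, 0], "gripper": 0}

```text
t: 4.15
tcp_pos: [0.5291, 0.0018, 0.0536]
tool_rot: [0.163, 3.137, 0.0]
force: [0.0, 0.0, 0.4]
finger_gap: 0.003
```

```bash
cat > f.py <<'E'
from h import *
import sys
n=sys.argv[1]; F=[]
for i in range(8):
    im=grab_frame("wrist"); F.append(bot.read_state()["force"])
cv2.imwrite(f"pics/{n}.png",im[:,:,::-1])
s=bot.read_state();print(np.round(np.mean(F,0),2),np.round(s["tcp_pos"],4),round(s["t"],2))
E
python3 f.py p1
```

```text
[-0.12  0.14  0.17] [0.529  0.002  0.0533] 4.55
```

View pics/p1.png

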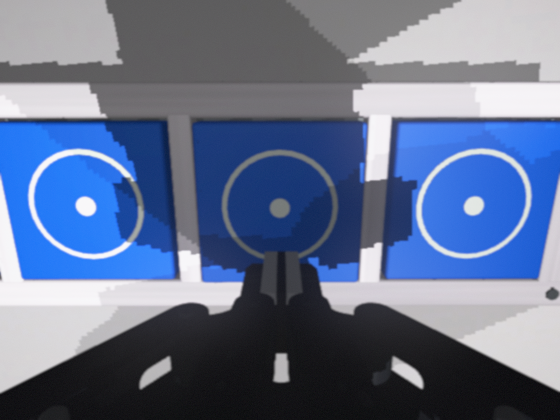

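Request:
jog_arm:
  deltas:
    - {"turn": [0, 0, 0], "translation": [0, 0, 0.2], "gripper": 0}
    - {"turn": [0, 0, 0], "translation": [0, 0, 0.2], "gripper": 0}
    - {"turn": [0, 0, 0], "translation": [0, 0, 0.1], "gripper": 0}
    - {"turn": [0, 0, 0], "translation": [0, 0, 0], "gripper": 0}

```text
t: 4.95
tcp_pos: [0.529, 0.002, 0.0481]
tool_rot: [-0.162, -3.137, 0.0]
force: [-0.4, -0.5, 0.5]
finger_gap: -0.0
```

```bash
python3 f.py p2
```

```text
[-0.14  0.19  0.21] [0.529  0.002  0.0483] 5.35
```

Close view: the fingertips at (281,255) are centred sideways on cover 2 (dot at 280,208), near its far edge. I keep lowering in small steps.

Request:
jog_arm:
  deltas:
    - {"turn": [0, 0, 0], "translation": [0, 0, 0.1], "gripper": 0}
    - {"turn": [0, 0, 0], "translation": [0, 0, 0.05], "gripper": 0}
    - {"turn": [0, 0, 0], "translation": [0, 0, 0], "gripper": 0}

```text
t: 5.65
tcp_pos: [0.5293, 0.002, 0.0474]
tool_rot: [0.161, 3.137, -0.0]
force: [-1.1, -0.3, 7.5]
finger_gap: 0.001
```

```bash
python3 f.py p3; python3 - <<'E'
import cv2,numpy as np
a,b,c=[cv2.imread(f"pics/p{i}.png") for i in(1,2,3)]
cv2.imwrite("pics/cmp.png",np.hstack([x[100:300,150:410] for x in(a,b,c)]))
E
```

```text
[-1.48  0.41  6.73] [0.5294 0.002  0.0475] 6.05
```

View pics/cmp.png

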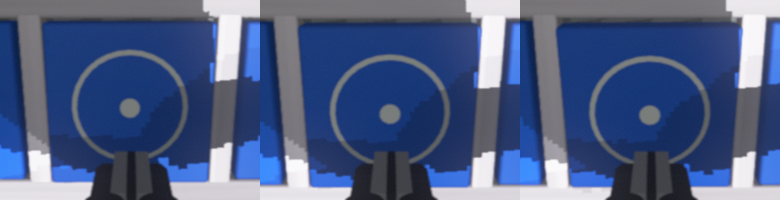

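Force 6.7 N at z = 47.5 mm with almost none at 48.3 mm. That fits the tipped stop (47.45 mm), but a seated top should be at 46 mm. To settle it I lift and feel the middle of cover 2: a rocking cover would meet me at 49 mm.

Request:
jog_arm:
  deltas:
    - {"turn": [0, 0, 0], "translation": [0, 0, -0.5], "gripper": 0}
    - {"turn": [0, 0, 0], "translation": [0, 0, -0.5], "gripper": 0}
    - {"turn": [0, 0, 0], "translation": [1.25, 0, 0], "gripper": 0}
    - {"turn": [0, 0, 0], "translation": [1.25, 0, 0], "gripper": 0}
    - {"turn": [0, 0, 0], "translation": [0, 0, 0.4], "gripper": 0}
    - {"turn": [0, 0, 0], "translation": [0, 0, 0.2], "gripper": 0}
    - {"turn": [0, 0, 0], "translation": [0, 0, 0], "gripper": 0}

```text
t: 6.75
tcp_pos: [0.504, 0.0046, 0.0505]
tool_rot: [-0.162, -3.137, 0.0]
force: [-0.6, 0.2, -0.8]
finger_gap: 0.002
```

```bash
python3 f.py p4; python3 - <<'E'
from h import *
s=bot.read_state();im=cv2.imread("pics/p4.png")
for u in (279,280,281):pass
g=cv2.cvtColor(im,cv2.COLOR_BGR2HSV); m=((g[:,:,1]<60)&(g[:,:,2]>100)).astype(np.uint8)*255
n,l,st,ce=cv2.connectedComponentsWithStats(m)
for i in range(1,n):
    if 100<st[i,4]<700 and 100<ce[i][1]<330: print(st[i],np.round(ce[i]),np.round(ray("wrist",ce[i],.047),4))
E
```

```text
[0.25 0.12 0.22] [0.5042 0.0046 0.0508] 7.15
[459 255  20  18 255] [468. 264.] [0.5108 0.0821 0.047 ]
[ 82 256  19  17 262] [ 91. 264.] [ 0.4945 -0.0758  0.047 ]
```

Request:
jog_arm:
  deltas:
    - {"turn": [0, 0, 0], "translation": [0, 0, 0.15], "gripper": 0}
    - {"turn": [0, 0, 0], "translation": [0, 0, 0.1], "gripper": 0}
    - {"turn": [0, 0, 0], "translation": [0, 0, 0], "gripper": 0}

```text
t: 7.45
tcp_pos: [0.5043, 0.0046, 0.0487]
tool_rot: [0.162, 3.137, -0.0]
force: [-0.8, -0.1, 6.4]
finger_gap: 0.003
```

```bash
python3 f.py p5
```

```text
[-1.51  0.24  5.51] [0.5043 0.0046 0.0487] 7.85
```

Contact at about 48.8 mm with 5.5 N on the middle. Cover 2 stands 3 mm high, so it is the rocking one, and it had tipped at the edge. I press it home.

Request:
jog_arm:
  deltas:
    - {"turn": [0, 0, 0], "translation": [0, 0, 0.05], "gripper": 0}
    - {"turn": [0, 0, 0], "translation": [0, 0, 0.05], "gripper": 0}
    - {"turn": [0, 0, 0], "translation": [0, 0, 0.05], "gripper": 0}
    - {"turn": [0, 0, 0], "translation": [0, 0, 0.05], "gripper": 0}
    - {"turn": [0, 0, 0], "translation": [0, 0, 0.05], "gripper": 0}
    - {"turn": [0, 0, 0], "translation": [0, 0, 0.05], "gripper": 0}
    - {"turn": [0, 0, 0], "translation": [0, 0, 0], "gripper": 0}

```text
t: 8.55
tcp_pos: [0.5044, 0.0046, 0.0461]
tool_rot: [0.161, 3.137, 0.0]
force: [-3.1, 1.1, 10.2]
finger_gap: -0.002
```

```bash
python3 f.py p6
```

```text
[-3.07  0.47 10.59] [0.5043 0.0046 0.0461] 8.95
```

Request:
jog_arm:
  deltas:
    - {"turn": [0, 0, 0], "translation": [0, 0, 0.05], "gripper": 0}
    - {"turn": [0, 0, 0], "translation": [0, 0, 0.05], "gripper": 0}
    - {"turn": [0, 0, 0], "translation": [0, 0, 0], "gripper": 0}
    - {"turn": [0, 0, 0], "translation": [0, 0, 0], "gripper": 0}

```text
t: 9.35
tcp_pos: [0.5043, 0.0046, 0.046]
tool_rot: [0.161, 3.137, -0.0]
force: [-7.6, 1.4, 22.0]
finger_gap: 0.001
```

```bash
python3 f.py p7
```

```text
[-7.45  1.44 21.63] [0.5044 0.0046 0.046 ] 9.75
```

Stopped at 46.0 mm with 21.6 N, so it sits on the pocket floor. I let go, then feel the same edge spot again at the same commanded height (46.8 mm), which gave 6.7 N before.

Request:
jog_arm:
  deltas:
    - {"turn": [0, 0, 0], "translation": [0, 0, -0.2], "gripper": 0}
    - {"turn": [0, 0, 0], "translation": [0, 0, -0.55], "gripper": 0}
    - {"turn": [0, 0, 0], "translation": [-1.25, 0, 0], "gripper": 0}
    - {"turn": [0, 0, 0], "translation": [-1.25, 0, 0], "gripper": 0}
    - {"turn": [0, 0, 0], "translation": [0, 0, 0.3], "gripper": 0}
    - {"turn": [0, 0, 0], "translation": [0, 0, 0.2], "gripper": 0}
    - {"turn": [0, 0, 0], "translation": [0, 0, 0], "gripper": 0}

```text
t: 10.45
tcp_pos: [0.5288, 0.0018, 0.0462]
tool_rot: [-0.163, -3.137, 0.001]
force: [0.2, -0.2, -0.7]
finger_gap: -0.002
```

```bash
python3 f.py p8
```

```text
[-0.05  0.06 -0.17] [0.5288 0.002  0.0468] 10.85
```

Request:
jog_arm:
  deltas:
    - {"turn": [0, 0, 0], "translation": [0, 0, -1], "gripper": 0}
    - {"turn": [0, 0, 0], "translation": [0, 0, -3], "gripper": 0}
    - {"turn": [0, 0, 0], "translation": [0, 0, -4], "gripper": 0}
    - {"turn": [0, 0, 0], "translation": [0, 0, -4], "gripper": 0}
    - {"turn": [0, 0, 0], "translation": [0, 0, -3], "gripper": 0}
    - {"turn": [0, 0, 0], "translation": [0, 0, 0], "gripper": 0}
    - {"turn": [0, 0, 0], "translation": [0, 0, 0], "gripper": 0}

```text
t: 11.55
tcp_pos: [0.5291, 0.0022, 0.1981]
tool_rot: [0.162, 3.135, 0.002]
force: [-0.1, 0.1, 0.1]
finger_gap: 0.001
```

```bash
python3 f.py p9
```

```text
[-0.2   0.12 -0.3 ] [0.5288 0.0019 0.1961] 11.95
```

View pics/p9.png

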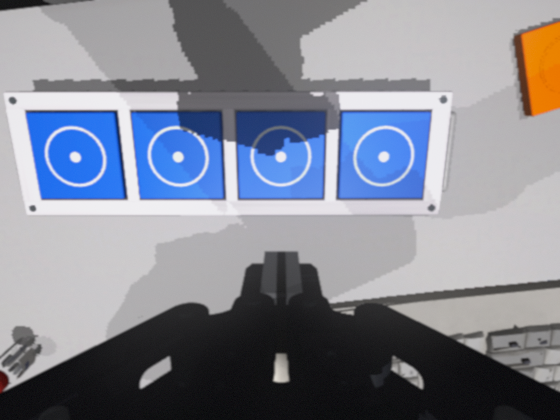

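All four covers, with dots at (76,157), (178,157), (281,157) and (384,157), lie evenly in their pockets. The gripper is clear, at z = 0.196 m.

```bash
python3 -c "
from cell import job
print(job.hand_in())"
```

```text
the job is handed in; nothing more can be done
None
```

Cover 2, the second from the left, was the one that rocked. I pressed it home, let go and handed the job in at about 12 s of robot time.

- **Finding it:** I probed only cover 2, because it already looked different in the wrist picture. Its far edge gave way and stopped at z = 47.5 mm with 6.7 N. Its middle then met the fingers at about 48.8 mm, 3 mm above a seated cover. I worked out the tip from these heights and did not see or measure the tilt itself. The edge press was also firmer than the "under 2 N" light press.
- **Pressing it home:** I pressed the middle down to z = 46.0 mm, the seated height, with a final force of about 22 N.
- **Last checks:** After release, the same edge spot at the same height (46.8 mm) gave no contact force. The last picture shows all four covers sitting evenly, and the gripper was 0.196 m above the desk, touching nothing.
- **Disagreements and gaps:** The top and wrist cameras disagreed by up to about 5 mm on the cover positions, which did not matter for pressing. I did not touch covers 1, 3 and 4; they were judged seated by eye only. I did not measure the things round the block again, but the arm never came near them.

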